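# Put the cutter away in its clamshell case

## Robot

A 6-joint arm with a two-finger parallel gripper is mounted at the origin on the work surface. World frame = base frame: x ahead of the robot, y to its left, z up, the work surface at z = 0. Lengths are in m, angles in rad, forces in N, time in s.
With the tool pointing down it reaches from about 0.25 to 0.725 m from the base axis. Payload 4 kg.
Tool frame: the origin (TCP) lies at the very end of the fingers, on their centre line; the grasp point (between the pads) lies 19 mm behind it; z points along the fingers, y is the line along which they close (so a half turn about z gives the same grasp; the last joint's range is limited). The gripper opens to 85 mm and grips with 20 to 120 N. Pads are 22 mm wide; open, the fingers measure 114 mm over their backs; the gripper's body (76 mm by 85 mm) begins 54 mm behind the grasp point. The pads swing forward as they close: fully open they stand 13 mm farther back than shut.
Start: joints at [-1.213, 0.241, 0.005, 1.335, 0, 1.571], TCP at [0.175, -0.468, 0.231] pointing down, gripper open.
Joint ranges: [-2.72, 2.72], [-1.05, 1.87], [-1.09, 1.28], [-1.99, 2.15], [-1.42, 1.44], [-3.14, 3.14]. Speed limits (rad/s): [2.79, 2.79, 3.14, 3.14, 3.14, 3.14].

## Interface

Orientations are given as a unit quaternion [x, y, z, w].
In Python, from workcell import bot, vision, workorder gives the robot as it stands.
- The arm moves only by the shell command python3 -m creep 'ROWS' [OPENING]. ROWS is JSON, a list of rows, each a list of 2 entries, a list of its own where there are three numbers: the shift along the tool's x, y, z in mm, then the turn, a rotation vector about the tool's x, y, z in rad. In form: [[[dx, dy, dz], [wx, wy, wz]], ...]. A call has 1 to 12 rows; each row shifts and turns the commanded pose from where the row before left it, along the tool's axes as they then stand; what a row does not reach is not made up. A row lasts 1/8 s, in which the tool goes at most 62.5 mm and 10.7 degrees, less where a joint would pass 70% of its speed; a pose out of reach is approached as far as the arm can. A call is refused whole if a number of a shift passes 62.5 or a number of a turn 0.188, either way. A call with a gripper value outside its range is refused whole. OPENING is the finger opening in mm, from 0 to 85.4, set as the call begins (- or left out, the last holds). The fingers move at their own pace and stop on an object; the grip force is fixed at half the most. Time passes only in rows, so rows that do not move let the fingers close. It gives the time, the measured TCP pose, the force, the opening and the grip force at its end, in the units of the state.
- bot.get_obs(): the state, without advancing time (a new reading comes with each control period).
- vision.camera(name): name is "scene" or "top" or "wrist"; returns a dict with "image" (400x640x3 uint8, blue, green, red), "z_map" (400x640 float32, m along the optical axis (not along the pixel's ray), 0 where there is no reading), "K" (3x3 intrinsics, pixels), "rvec" (rotation vector, rad) and "tvec" (3), from world to camera coordinates, as OpenCV has them; the wrist camera has in their place "tool_from_camera" (4x4, takes a point from camera to tool coordinates, whose origin is the TCP and whose axes are the flange's). Camera axes: x right, y down, z forward; pixel columns grow to the right and rows downward; lengths in m; the calibration is good to about 2 mm. A picture is of the moment at which its call begins: read the wrist's pose just before it.
- workorder.job_done(): hands the job in; it is judged then, once.
Trained networks look in a picture, given as the dict that the camera call returned (one of the last four; its "shot" number tells which), for a name from the list of things; names that differ only in an ending like _2 or _b are one class to them, and where a whole thing is asked for, a point or a joint stands for the part that bears it (a point fixed in the world has none). Each returns a list of dicts, best first, with "score" (0 to 1); they miss things now and then, are a little off and sometimes report something else, mostly with a low value. They report only what shows in the picture. A call takes as long as a camera call. They do not tell look-alikes from the thing itself.
- vision.spot_in(picture, query): "position" ([column, row] in pixels, amid what is visible of it).
- vision.place_of(picture, query): "position" ([column, row] in pixels: a listed point, or the origin of a listed thing).
The state is a dict: "clock": time; "joint_pos": joint angles; "joint_vel": joint speeds; "tau": joint torques, N m; "eef_pos": TCP position; "tool_rot": TCP orientation; "ft_force": force on the tool from outside, world axes, zero at the start; "ft_torque": the same for the moment, N m; "grip_width": finger opening in m; "grasp_force": force on a finger pad.
Only numpy, scipy, OpenCV 4.12 (cv2) and the standard library are available. Lean on these libraries where they do the work, as an engineer would, in place of code of your own. Each camera call takes 0.05 s, during which the arm holds its last target. There are 200 camera calls.

## Task

Put the snap-off cutter away: slide the catch of the grey case clear of the lid, swing the lid fully open, lay the cutter flat inside without dropping it and let go, then close the lid completely and slide the catch fully home over it again. Leave the brush, the rule and the jar where they are.

Things in the scene. Friction and masses are not known exactly. Their poses are not given: they have to be found in the camera images.
- case: Grey clamshell case, fixed, shut at the start. Tray 140 (x) x 220 (y) x 34 mm high, walls and floor 5 mm thick, inside 130 x 210 x 29 deep (+10 in lid); shut lid's top 48.5 mm up. Origin: centre of the underside. x runs from front (catch, tab) to hinge, y along it, z up; the front faces about world -y. A 12 mm high ledge for the catch stands 46 mm out from the front at y 30 to 110 mm.
- lid_hinge (a point): Midpoint of the hinge line, which runs along the case's y; in the case's frame at x = 70, y = 0, z = 34.5 mm.
- lid_tab (a point): Grip tab, a tongue 24 mm wide (case y), 12 thick, 45 long, standing out from the lid's front edge in the lid's plane; the point is its middle, 30 mm out from the edge. Lid shut: at x -100, y -40, z 42 mm in the case's frame; it turns about the hinge (170 mm along the lid, 7.5 mm to its outer side). Pinched across its width from above at any lid angle, it turns between the fingers.
- lid (a joint): Lid angle in rad: 0 shut, growing as it opens up and over; stop at 2.4 (leaning back beyond upright, fully open). Light lid (150 g); it falls slowly shut below about 1.5 and slowly open to its stop above about 1.7.
- catch_top (a point): Top centre of the catch's upright steel thumb block: 24 (case x) x 18 mm (case y), from 12.5 to 61.5 mm above the table. In the case's frame at x = -99, y = 50 mm + joint catch. Its 18 mm wide lip reaches over an ear on the lid's front edge (case y 35 to 60 mm) and locks the lid.
- catch (a joint): Catch position in m along the case's +y: 0 fully home (lip over the ear, lid locked), 0.035 fully back; the lid is free above 0.020. It stays where it is left (1.5 N friction). It starts near home.
- cutter: Snap-off cutter, blade retracted, lying flat on the table: black body 120 x 28 x 20 mm with a narrower steel nose (20 wide, 10 thick), 155 mm in all, 80 to 170 g. Origin: underside, middle of length and width; x along it to the nose, z up. The black body spans x -77 to +42 mm. It goes in along the case's length, either way round.
- brush: Bystander: flat paint brush, wooden handle and steel ferrule, 160 x 36 x 12 mm, lying near the cutter. Origin: underside, middle of its length; x towards the dark bristle end.
- rule: Bystander: flat aluminium rule 160 x 30 x 5 mm, lying near the cutter. Origin: underside centre, x along it.
- jar: Bystander: closed glass paint jar with white cap, 60 mm across, 75 mm tall, standing at the far side of the table. Origin: underside centre.
Not all that is in view belongs to the job. What is meant by the cutter is not orange, purple or yellow, and is the smaller of those in its own colour.

How it is judged:
By the outcome, as a careful person would: the job done as asked, in the order asked, and still so for the second after the job is handed in, with the robot touching nothing.
It also fails if it takes over 72 s, if anything falls off the work surface, if the arm or the gripper's body presses on something with over 40 N, if the wrist force passes 120 N, or if a joint passes its speed limit or range.

## Working session

There is one attempt and no reset: what is moved stays moved. The work goes in short steps, Python scripts to look and compute and a shell command to move; the robot and the scene stay as the last step left them, time stands still between calls to the robot, and variables do not carry over. Pictures are saved under pics/ and viewed, at most 10 in all, crops included, and the job is handed in when it is done.

```bash
mkdir -p pics; ls; cat > h.py <<'E'
import numpy as np, cv2
from scipy.spatial.transform import Rotation as R
from workcell import bot, vision, workorder
def cam(name):
    o=bot.get_obs(); p=vision.camera(name)
    if 'rvec' in p:
        T=np.eye(4); T[:3,:3]=cv2.Rodrigues(np.array(p['rvec'],float))[0]; T[:3,3]=np.ravel(p['tvec']); W=np.linalg.inv(T)
    else:
        W=np.eye(4); W[:3,:3]=R.from_quat(o['tool_rot']).as_matrix(); W[:3,3]=o['eef_pos']; W=W@np.array(p['tool_from_camera'])
    p['W']=W; return p
def cloud(p):
    K=np.array(p['K']); z=p['z_map']; v,u=np.mgrid[:z.shape[0],:z.shape[1]]
    c=np.stack([(u-K[0,2])/K[0,0]*z,(v-K[1,2])/K[1,1]*z,z],-1)
    return c@p['W'][:3,:3].T+p['W'][:3,3]
def ray(p,px,h):
    K=np.array(p['K']); d=p['W'][:3,:3]@np.array([(px[0]-K[0,2])/K[0,0],(px[1]-K[1,2])/K[1,1],1]); o=p['W'][:3,3]
    return o+d*(h-o[2])/d[2]
E
python3 - <<'E'
from h import *
np.set_printoptions(precision=4,suppress=True)
o=bot.get_obs(); print({k:np.round(v,3) for k,v in o.items()})
for n in ['top','scene']:
    p=cam(n); C=cloud(p); cv2.imwrite(f'pics/{n}0.png',p['image'])
    for q,h in [('case',0),('lid_tab',.042),('catch_top',.0615),('lid_hinge',.0345),('cutter',0),('brush',0),('rule',0),('jar',0)]:
        for d in vision.place_of(p,q)[:4]:
            print(n,q,round(d['score'],2),np.round(d['position']),ray(p,d['position'],h)[:2])
E
```

```text
pics
{'clock': np.float64(0.0), 'joint_pos': array([-1.213,  0.241,  0.004,  1.335, -0.   ,  1.571]), 'joint_vel': array([ 0.001,  0.   ,  0.   ,  0.   , -0.002,  0.001]), 'tau': array([ -0.001, -37.232,  25.241,   0.017,  -0.   ,  -0.   ]), 'eef_pos': array([ 0.175, -0.468,  0.23 ]), 'tool_rot': array([ 0.984,  0.178, -0.   , -0.001]), 'ft_force': array([-0.286,  0.452,  0.459]), 'ft_torque': array([-0.007,  0.009,  0.001]), 'grasp_force': np.float64(0.0), 'grip_width': np.float64(0.085)}
top case 0.72 [242. 196.] [0.527  0.0703]
top case 0.67 [396. 214.] [ 0.4845 -0.3611]
top lid_tab 0.56 [275. 179.] [ 0.5709 -0.025 ]
top catch_top 0.63 [274. 214.] [ 0.4744 -0.0285]
top lid_hinge 0.98 [216. 195.] [0.5251 0.1355]
top cutter 0.94 [355. 287.] [ 0.2814 -0.2504]
top cutter 0.94 [437. 290.] [ 0.2789 -0.4752]
top cutter 0.71 [458. 183.] [ 0.5737 -0.5315]
top cutter 0.63 [383. 145.] [ 0.679  -0.3224]
top brush 0.74 [324. 185.] [ 0.5614 -0.1583]
top rule 0.69 [395. 215.] [ 0.4821 -0.3575]
top jar 0.69 [304. 117.] [ 0.754  -0.0989]
scene case 0.92 [364. 285.] [0.5223 0.0784]
scene lid_tab 0.82 [327. 259.] [ 0.5718 -0.0123]
scene catch_top 0.62 [354. 234.] [ 0.4752 -0.0279]
scene catch_top 0.35 [386. 298.] [0.5359 0.1635]
scene lid_hinge 0.79 [388. 298.] [0.5174 0.1556]
scene cutter 0.95 [359. 180.] [ 0.2736 -0.2534]
scene cutter 0.85 [322. 148.] [ 0.2664 -0.4803]
scene cutter 0.66 [299. 204.] [ 0.4975 -0.2651]
scene cutter 0.65 [240. 169.] [ 0.5739 -0.5316]
scene brush 0.87 [305. 232.] [ 0.5473 -0.1555]
scene rule 0.88 [288. 185.] [ 0.4814 -0.3611]
scene rule 0.47 [300. 202.] [ 0.4921 -0.2693]
scene rule 0.2 [387. 297.] [0.4983 0.1349]
scene jar 0.7 [248. 278.] [ 0.7514 -0.0997]
scene jar 0.47 [388. 295.] [0.4927 0.1326]
```

View pics/top0.png

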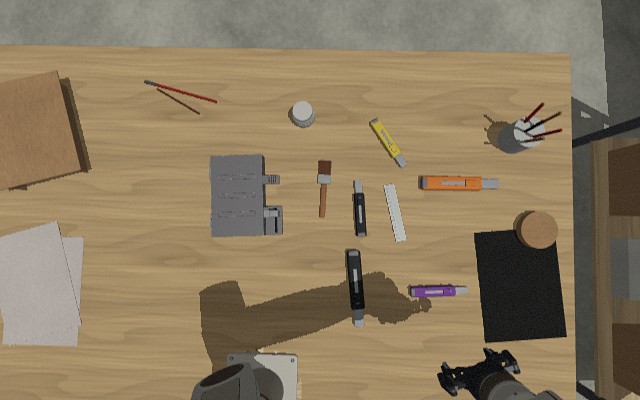

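View pics/scene0.png

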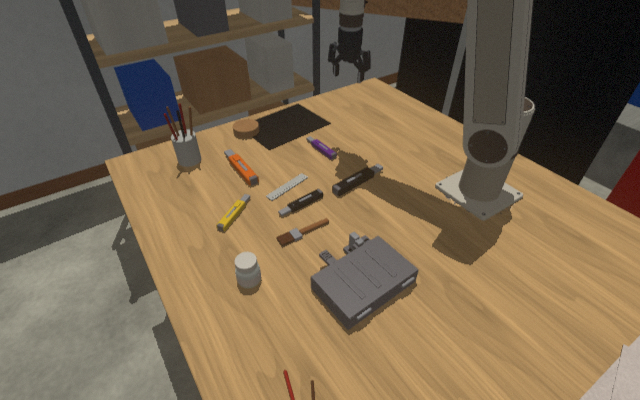

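The target is the small black cutter at about (360,210) in the top view. The brush is to its left and the rule to its right, and the larger black one at (355,285) is the decoy. The case is at (240,196), with its catch at (274,214) and tab at (272,179). Next I refine the poses with depth.

```bash
python3 - <<'E'
from h import *
np.set_printoptions(precision=4,suppress=True)
for n in ['top','scene']:
    p=cam(n);C=cloud(p).reshape(-1,3)
    def box(lo,hi,z0,z1,t):
        m=np.all((C[:,:2]>lo)&(C[:,:2]<hi),1)&(C[:,2]>z0)&(C[:,2]<z1); P=C[m]
        print(n,t,len(P),'medz',np.median(P[:,2]) if len(P) else 0,cv2.minAreaRect((P[:,:2]*1000).astype(np.float32)) if len(P)>5 else '', P[:,:2].mean(0))
    box([.38,-.02],[.68,.18],.042,.056,'lid')
    box([.4,-.08],[.54,-.01],.054,.07,'catch')
    box([.53,-.08],[.62,-.01],.03,.056,'tab')
    box([.4,-.3],[.6,-.21],.008,.05,'cutter')
    box([.4,-.3],[.6,-.21],.015,.05,'cutterbody')
    m=(abs(C[:,0]-.3)<.2)&(abs(C[:,1]+.6)<.1); print('tablez',np.median(C[m,2]))
E
```

```text
top lid 4345 medz 0.04842012183164446 ((526.744140625, 62.70713806152344), (220.68370056152344, 168.12803649902344), 2.7063302993774414) [0.5257 0.0725]
top catch 65 medz 0.060255796882660695 ((478.3878479003906, -24.499561309814453), (16.017961502075195, 25.27414894104004), 0.9466999173164368) [ 0.4789 -0.0246]
top tab 99 medz 0.04791420156669979 ((571.8057250976562, -23.277111053466797), (24.297969818115234, 26.718181610107422), 2.4912054538726807) [ 0.5711 -0.0237]
top cutter 537 medz 0.019146715168720352 ((500.1882019042969, -257.6986999511719), (153.2112274169922, 28.326786041259766), 4.374769687652588) [ 0.4953 -0.2577]
top cutterbody 486 medz 0.019520573663832752 ((499.89080810546875, -257.8104248046875), (152.56378173828125, 28.061710357666016), 4.275501728057861) [ 0.4902 -0.2583]
tablez 0.0016576725114987312
scene lid 4729 medz 0.04990405378873197 ((524.781494140625, 63.04146957397461), (221.6996307373047, 169.0817108154297), 2.8495845794677734) [0.5316 0.0787]
scene catch 72 medz 0.061472494619718265 ((477.6626892089844, -24.043474197387695), (17.606855392456055, 27.441268920898438), 2.6572012901306152) [ 0.4787 -0.0228]
scene tab 93 medz 0.04876808776900832 ((569.7067260742188, -23.272258758544922), (24.658809661865234, 26.202157974243164), 1.1038933992385864) [ 0.5715 -0.0229]
scene cutter 407 medz 0.01998912332441094 ((498.5306091308594, -255.5419921875), (153.54075622558594, 29.961814880371094), 4.573807716369629) [ 0.4987 -0.253 ]
scene cutterbody 322 medz 0.020993558692449343 ((498.5306091308594, -255.5419921875), (153.54075622558594, 29.961814880371094), 4.573807716369629) [ 0.4949 -0.2547]
tablez 0.00334416770399093
```

```bash
python3 -m creep '[[[0,0,0],[0,0,-0.18]],[[0,0,0],[0,0,-0.18]],[[0,0,0],[0,0,-0.18]],[[0,0,0],[0,0,-0.18]],[[0,0,0],[0,0,-0.18]],[[0,0,0],[0,0,-0.18]],[[0,0,0],[0,0,-0.18]]]' 50
python3 -m creep '[[[36,27,0],[0,0,0]],[[36,27,0],[0,0,0]],[[36,27,0],[0,0,0]],[[36,27,0],[0,0,0]],[[36,27,0],[0,0,0]],[[36,27,0],[0,0,0]],[[36,27,0],[0,0,0]],[[36,27,0],[0,0,0]],[[36,27,0],[0,0,0]],[[36,27,0],[0,0,0]],[[36,27,0],[0,0,0]],[[0,0,0],[0,0,0]]]'
cat >> h.py <<'E'
def go(p,phi):
    o=bot.get_obs(); M=R.from_quat(o['tool_rot']).as_matrix()
    f=np.arctan2(M[1,0],M[0,0]); Mt=R.from_euler('z',phi).as_matrix()@np.diag([1,-1,-1.])
    d=(np.array(p)-o['eef_pos'])*1000
    w=R.from_matrix(M.T@Mt).as_rotvec()
    print('at',np.round(o['eef_pos'],4),'phi',round(f,3),'turn',np.round(w,3),'shift now',np.round(M.T@d,1),'shift after turn',np.round(Mt.T@d,1))
E
python3 - <<'E'
from h import *
np.set_printoptions(precision=4,suppress=True)
go([.478,-.0243,.036],1.619)
p=cam('wrist'); C=cloud(p); cv2.imwrite('pics/w1.png',p['image'])
for q,h in [('lid_tab',.042),('catch_top',.0615),('case',0)]:
    for d in vision.place_of(p,q)[:3]: print(q,d['score'],d['position'],ray(p,d['position'],h))
C=C.reshape(-1,3)
def box(lo,hi,z0,z1,t):
    m=np.all((C[:,:2]>lo)&(C[:,:2]<hi),1)&(C[:,2]>z0)&(C[:,2]<z1); P=C[m]
    if len(P)>5: print(t,len(P),np.median(P[:,2]),cv2.minAreaRect((P[:,:2]*1000).astype(np.float32)))
box([.4,-.08],[.54,-.005],.056,.07,'catch')
box([.53,-.08],[.62,-.01],.03,.056,'tab')
box([.38,-.02],[.68,.18],.042,.056,'lid')
E
```

```text
clock: 1.88
eef_pos: [0.1751, -0.4683, 0.2313]
tool_rot: [0.688, 0.726, -0.0, 0.0]
ft_force: [-0.1, -0.3, -0.2]
grip_width: 0.0504
grasp_force: 0.0
clock: 3.38
eef_pos: [0.4545, -0.0567, 0.2311]
tool_rot: [0.689, 0.725, 0.0, 0.0]
ft_force: [-0.1, 0.1, -0.4]
grip_width: 0.05
grasp_force: 0.0
at [ 0.4545 -0.0567  0.2311] phi 1.623 turn [ 0.    -0.     0.004] shift now [ 31.   25.  195.2] shift after turn [ 31.2  25.  195.1]
lid_tab 0.74 [428.7, 152.1] [ 0.571  -0.0182  0.042 ]
catch_top 0.58 [341.9, 155.0] [ 0.4784 -0.0239  0.0615]
case 0.83 [389.5, 59.6] [0.5285 0.0763 0.    ]
case 0.19 [341.7, 152.7] [ 0.4833 -0.0278  0.    ]
catch 446 0.06063617735613211 ((478.5806579589844, -21.60182762145996), (18.038623809814453, 31.787076950073242), 3.211503744125366)
tab 629 0.0475207001742623 ((570.5798950195312, -22.635046005249023), (24.22055435180664, 26.14435386657715), 2.6053261756896973)
lid 29848 0.04827505021572567 ((527.0194702148438, 48.495689392089844), (220.5145263671875, 140.9633026123047), 3.0187575817108154)
```

View pics/w1.png

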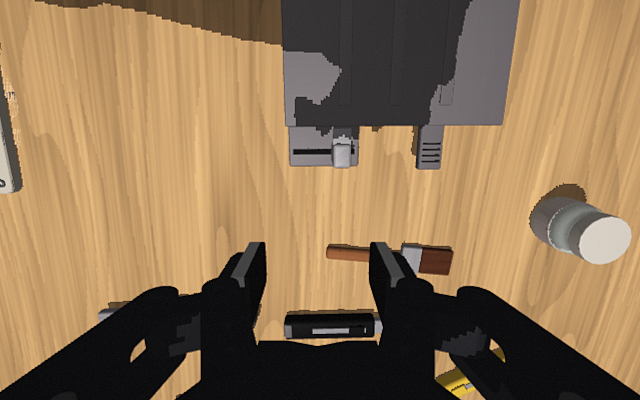

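The wrist view agrees: catch at (342,155), tab at (428,150). I now descend on the catch and pinch it.

```bash
python3 -m creep '[[[15,13,20],[0,0,0]],[[16,12,20],[0,0,0]],[[0,0,25],[0,0,0]],[[0,0,25],[0,0,0]],[[0,0,25],[0,0,0]],[[0,0,25],[0,0,0]],[[0,0,25],[0,0,0]],[[0,0,15],[0,0,0]],[[0,0,15],[0,0,0]],[[0,0,0],[0,0,0]]]'
python3 -m creep '[[[0,0,0],[0,0,0]],[[0,0,0],[0,0,0]],[[0,0,0],[0,0,0]],[[0,0,0],[0,0,0]],[[0,0,0],[0,0,0]]]' 5
```

```text
clock: 4.82
eef_pos: [0.4752, -0.0278, 0.0356]
tool_rot: [0.691, 0.723, -0.001, -0.001]
ft_force: [-0.6, 0.2, 0.1]
grip_width: 0.0502
grasp_force: 0.0
clock: 5.45
eef_pos: [0.4775, -0.0271, 0.0374]
tool_rot: [0.69, 0.724, 0.0, 0.001]
ft_force: [-0.2, -1.7, 6.7]
grip_width: 0.017
grasp_force: 59.3
```

```bash
python3 -m creep '[[[0,-4,0],[0,0,0]],[[0,-4,0],[0,0,0]],[[0,-4,0],[0,0,0]],[[0,-4,0],[0,0,0]],[[0,-4,0],[0,0,0]],[[0,-4,0],[0,0,0]],[[0,-4,0],[0,0,0]],[[0,-4,0],[0,0,0]],[[0,0,0],[0,0,0]]]'
```

```text
clock: 6.58
eef_pos: [0.4456, -0.0289, 0.0373]
tool_rot: [0.69, 0.723, 0.0, 0.002]
ft_force: [0.6, -1.9, 7.9]
grip_width: 0.0172
grasp_force: 59.7
```

```bash
python3 -m creep '[[[0,0,0],[0,0,0]],[[0,0,0],[0,0,0]],[[0,0,0],[0,0,0]],[[0,0,-20],[0,0,0]],[[0,0,-20],[0,0,0]],[[0,0,-20],[0,0,0]],[[0,31,0],[0,0,0]],[[0,31,0],[0,0,0]],[[0,31,0],[0,0,0]],[[0,32,0],[0,0,0]],[[0,0,0],[0,0,0]],[[0,0,0],[0,0,0]]]' 50
python3 - <<'E'
from h import *
np.set_printoptions(precision=4,suppress=True)
go([.571,-.0215,.023],1.621)
p=cam('top'); 
C=cloud(p).reshape(-1,3)
def box(lo,hi,z0,z1,t):
    m=np.all((C[:,:2]>lo)&(C[:,:2]<hi),1)&(C[:,2]>z0)&(C[:,2]<z1); P=C[m]
    if len(P)>5: print(t,len(P),np.median(P[:,2]),cv2.minAreaRect((P[:,:2]*1000).astype(np.float32)))
box([.4,-.08],[.54,-.01],.056,.07,'catch')
E
```

```text
clock: 8.07
eef_pos: [0.5684, -0.0222, 0.0955]
tool_rot: [0.69, 0.724, -0.001, -0.001]
ft_force: [-0.3, 0.6, -1.2]
grip_width: 0.0499
grasp_force: 0.0
at [ 0.5684 -0.0222  0.0955] phi 1.618 turn [-0.002 -0.    -0.003] shift now [ 0.5  2.8 72.5] shift after turn [ 0.6  2.6 72.5]
catch 64 0.060335660038405736 ((446.6632385253906, -25.39720916748047), (15.835834503173828, 29.615219116210938), 1.2811510562896729)
```

```bash
python3 -m creep '[[[0,2.5,12],[0,0,0]],[[0,0,15],[0,0,0]],[[0,0,15],[0,0,0]],[[0,0,15],[0,0,0]],[[0,0,15],[0,0,0]],[[0,0,0],[0,0,0]]]'
python3 -m creep '[[[0,0,0],[0,0,0]],[[0,0,0],[0,0,0]],[[0,0,0],[0,0,0]],[[0,0,0],[0,0,0]],[[0,0,0],[0,0,0]]]' 10
python3 -c "
import numpy as np
t=np.linspace(0,2.3,24);x=170*(1-np.cos(t))+7.5*np.sin(t);z=170*np.sin(t)+7.5*(np.cos(t)-1)
print(np.round(np.c_[t[1:],np.diff(x),-np.diff(z)],1).tolist())"
```

```text
clock: 8.88
eef_pos: [0.5706, -0.0221, 0.0224]
tool_rot: [0.69, 0.724, -0.001, -0.001]
ft_force: [1.0, -0.7, 0.0]
grip_width: 0.0502
grasp_force: 0.0
clock: 9.5
eef_pos: [0.5701, -0.0223, 0.025]
tool_rot: [0.69, 0.724, -0.001, -0.001]
ft_force: [-5.5, -0.2, 5.2]
grip_width: 0.0229
grasp_force: 58.8
[[0.1, 1.6, -16.9], [0.2, 3.3, -16.7], [0.3, 4.9, -16.3], [0.4, 6.5, -15.7], [0.5, 8.1, -15.0], [0.6, 9.5, -14.1], [0.7, 10.9, -13.1], [0.8, 12.1, -11.9], [0.9, 13.3, -10.7], [1.0, 14.3, -9.3], [1.1, 15.1, -7.8], [1.2, 15.8, -6.3], [1.3, 16.4, -4.6], [1.4, 16.7, -3.0], [1.5, 17.0, -1.3], [1.6, 17.0, 0.4], [1.7, 16.9, 2.1], [1.8, 16.6, 3.8], [1.9, 16.1, 5.4], [2.0, 15.5, 7.0], [2.1, 14.7, 8.5], [2.2, 13.8, 9.9], [2.3, 12.8, 11.3]]
```

```bash
python3 -m creep '[[[1.6,0,-16.9],[0,0,0]],[[3.3,0,-16.7],[0,0,0]],[[4.9,0,-16.3],[0,0,0]],[[6.5,0,-15.7],[0,0,0]],[[8.1,0,-15],[0,0,0]],[[9.5,0,-14.1],[0,0,0]],[[10.9,0,-13.1],[0,0,0]],[[12.1,0,-11.9],[0,0,0]],[[13.3,0,-10.7],[0,0,0]],[[14.3,0,-9.3],[0,0,0]],[[0,0,0],[0,0,0]]]'
```

```text
clock: 10.88
eef_pos: [0.5652, 0.0633, 0.1643]
tool_rot: [0.69, 0.724, -0.002, -0.002]
ft_force: [-7.4, 0.1, -4.8]
grip_width: 0.0229
grasp_force: 59.7
```

```bash
python3 -m creep '[[[15.1,0,-7.8],[0,0,0]],[[15.8,0,-6.3],[0,0,0]],[[16.4,0,-4.6],[0,0,0]],[[16.7,0,-3],[0,0,0]],[[17,0,-1.3],[0,0,0]],[[17,0,0.4],[0,0,0]],[[16.9,0,2.1],[0,0,0]],[[16.6,0,3.8],[0,0,0]],[[16.1,0,5.4],[0,0,0]],[[15.5,0,7],[0,0,0]],[[14.7,0,8.5],[0,0,0]],[[13.8,0,9.9],[0,0,0]]]'
python3 -m creep '[[[9,0,8],[0,0,0]],[[8,0,8],[0,0,0]],[[0,0,0],[0,0,0]],[[0,0,0],[0,0,0]]]'
```

```text
clock: 12.38
eef_pos: [0.5544, 0.2547, 0.1516]
tool_rot: [0.69, 0.724, -0.002, -0.003]
ft_force: [-13.9, -1.6, 2.5]
grip_width: 0.023
grasp_force: 62.4
clock: 12.88
eef_pos: [0.5533, 0.2721, 0.1353]
tool_rot: [0.69, 0.724, -0.002, -0.004]
ft_force: [-15.4, 2.2, 5.0]
grip_width: 0.023
grasp_force: 69.3
```

```bash
python3 -m creep '[[[0,0,0],[0,0,0]],[[0,0,0],[0,0,0]],[[0,0,0],[0,0,0]],[[0,0,-25],[0,0,0]],[[0,0,-25],[0,0,0]],[[0,0,-25],[0,0,0]],[[0,0,-20],[0,0,0]],[[-40,0,0],[0,0,0]],[[-45,0,0],[0,0,0]],[[-45,0,0],[0,0,0]],[[-45,0,0],[0,0,0]],[[-45,0,0],[0,0,0]]]' 50
python3 -m creep '[[[-45,0,0],[0,0,0.17]],[[0,0,0],[0,0,0.17]],[[0,0,0],[0,0,0.17]],[[0,0,0],[0,0,0.17]],[[0,0,0],[0,0,0.17]],[[0,0,0],[0,0,0.17]],[[0,0,0],[0,0,0.17]],[[0,0,0],[0,0,0.17]],[[0,0,0],[0,0,0.18]],[[0,0,0],[0,0,0]]]' 60
python3 - <<'E'
from h import *
np.set_printoptions(precision=4,suppress=True)
go([.499,-.257,.2],.077)
p=cam('top'); cv2.imwrite('pics/t2.png',p['image'])
C=cloud(p).reshape(-1,3)
for x0,x1 in [(.4,.5),(.5,.6),(.6,.63)]:
    m=(C[:,0]>x0)&(C[:,0]<x1)&(C[:,1]>.14)&(C[:,1]<.32)&(C[:,2]>.02); P=C[m]; print(len(P)); 
    if len(P)>10: print(np.polyfit(P[:,1],P[:,2],1), P[:,1].min(),P[:,1].max(),P[:,2].max())
E
```

```text
clock: 14.38
eef_pos: [0.5692, 0.0492, 0.2295]
tool_rot: [0.69, 0.723, 0.001, 0.001]
ft_force: [1.5, 0.1, -0.4]
grip_width: 0.0501
grasp_force: 0.0
clock: 15.62
eef_pos: [0.5712, 0.0056, 0.2293]
tool_rot: [0.999, 0.04, 0.001, 0.0]
ft_force: [0.0, -0.1, 0.1]
grip_width: 0.0601
grasp_force: 0.0
at [0.5712 0.0056 0.2293] phi 0.079 turn [ 0.    -0.001  0.002] shift now [-92.8 256.1  29.2] shift after turn [-92.2 256.3  29.3]
0
1
0
```

View pics/t2.png

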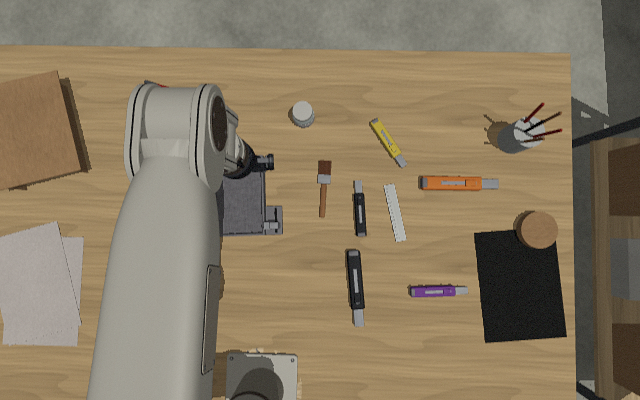

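The case tray shows open behind the arm. The small black cutter is undisturbed at (360,210).

```bash
python3 -m creep '[[[-14,26,0],[0,0,0]],[[-14,26,0],[0,0,0]],[[-14,26,0],[0,0,0]],[[-14,26,0],[0,0,0]],[[-14,26,0],[0,0,0]],[[-14,26,0],[0,0,0]],[[-14,26,0],[0,0,0]],[[-14,26,0],[0,0,0]],[[-14,26,0],[0,0,0]],[[-14,22,0],[0,0,0]],[[0,0,0],[0,0,0]]]'
python3 - <<'E'
from h import *
np.set_printoptions(precision=4,suppress=True)
p=cam('wrist'); cv2.imwrite('pics/w2.png',p['image'])
C=cloud(p).reshape(-1,3)
for z0 in (.006,.015):
    m=(C[:,0]>.38)&(C[:,0]<.6)&(C[:,1]>-.31)&(C[:,1]<-.21)&(C[:,2]>z0)&(C[:,2]<.04); P=C[m]
    r=cv2.minAreaRect((P[:,:2]*1000).astype(np.float32)); print(len(P),np.median(P[:,2]),r)
go([r[0][0]/1000-.004,r[0][1]/1000,.004],.078)
p=cam('top');C=cloud(p).reshape(-1,3)
for x0,x1 in [(.43,.5),(.5,.6),(.6,.63)]:
    m=(C[:,0]>x0)&(C[:,0]<x1)&(C[:,1]>.15)&(C[:,1]<.35)&(C[:,2]>.05); P=C[m]; print(len(P)); 
    if len(P)>10: print(np.polyfit(P[:,1],P[:,2],1), P[:,1].min(),P[:,1].max(),P[:,2].max())
m=(C[:,0]>.43)&(C[:,0]<.62)&(C[:,1]>.0)&(C[:,1]<.14)&(C[:,2]<.02)&(C[:,2]>0);P=C[m];print('tray floor',np.median(P[:,2]),cv2.minAreaRect((P[:,:2]*1000).astype(np.float32)))
E
```

```text
clock: 17.05
eef_pos: [0.4505, -0.2616, 0.2291]
tool_rot: [0.999, 0.038, 0.0, 0.0]
ft_force: [0.3, 0.5, 0.1]
grip_width: 0.0601
grasp_force: 0.0
3540 0.0191030632620712 ((477.0478820800781, -256.98419189453125), (46.39703369140625, 198.39891052246094), 85.14666748046875)
2970 0.01938072845304828 ((476.4371337890625, -257.8101501464844), (45.58906173706055, 197.24456787109375), 84.59803771972656)
at [ 0.4509 -0.2608  0.2291] phi 0.078 turn [-0.    -0.001 -0.   ] shift now [ 21.5  -1.2 225.1] shift after turn [ 21.7  -1.3 225.1]
1176
[ 0.9774 -0.1221] 0.17026471828221207 0.26498861008114183 0.1387331086635889
1741
[ 1.006 -0.133] 0.17558436811976513 0.29410417902138847 0.16116758546066778
461
[ 0.9272 -0.1169] 0.1690619052649186 0.2619679851421044 0.1315885525955719
tray floor 0.005870683645747388 ((525.0424194335938, 69.99913787841797), (189.82554626464844, 139.97750854492188), 0.00576870609074831)
```

View pics/w2.png

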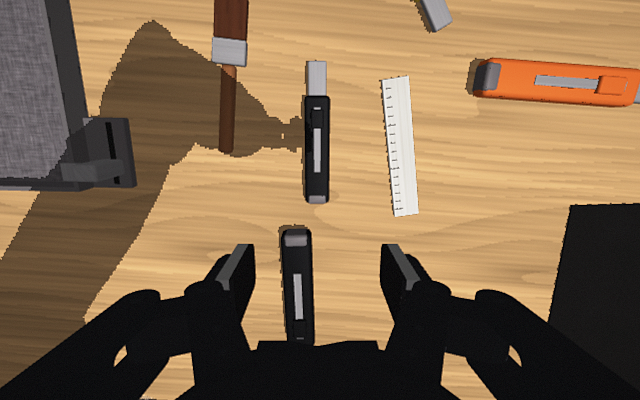

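In the wrist view the small cutter runs from its nose at (316,60) to its tail at (316,203). The big one below starts at row 228, so I crop it out and measure again.

```bash
python3 - <<'E'
from h import *
np.set_printoptions(precision=4,suppress=True)
p=cam('wrist')
C=cloud(p)[40:215,290:345].reshape(-1,3)
for z0 in (.006,.0165):
    P=C[(C[:,2]>z0)&(C[:,2]<.04)]
    r=cv2.minAreaRect((P[:,:2]*1000).astype(np.float32)); print(len(P),np.median(P[:,2]),r,P.min(0),P.max(0))
go([.495,-.2575,.004],.078)
E
```

```text
3297 0.019095472017172987 ((498.77630615234375, -257.3644714355469), (154.44320678710938, 27.92012596130371), 4.236141681671143) [ 0.4215 -0.2767  0.0118] [ 0.5761 -0.2408  0.0246]
2578 0.019479126360414822 ((497.3863220214844, -257.4931640625), (151.6334228515625, 27.843894958496094), 4.17966365814209) [ 0.4215 -0.2764  0.0165] [ 0.5725 -0.2409  0.0246]
at [ 0.4514 -0.2599  0.229 ] phi 0.079 turn [-0.    -0.     0.001] shift now [ 43.6   1.1 225. ] shift after turn [ 43.7   1.  225. ]
```

```bash
python3 -m creep '[[[21,0.5,25],[0,0,0]],[[21,0.5,25],[0,0,0]],[[0,0,25],[0,0,0]],[[0,0,25],[0,0,0]],[[0,0,25],[0,0,0]],[[0,0,25],[0,0,0]],[[0,0,25],[0,0,0]],[[0,0,20],[0,0,0]],[[0,0,15],[0,0,0]],[[0,0,10],[0,0,0]],[[0,0,4],[0,0,0]],[[0,0,0],[0,0,0]]]'
python3 -m creep '[[[0,0,0],[0,0,0]],[[0,0,0],[0,0,0]],[[0,0,0],[0,0,0]],[[0,0,0],[0,0,0]],[[0,0,0],[0,0,0]]]' 15
```

```text
clock: 18.7
eef_pos: [0.4933, -0.258, 0.0051]
tool_rot: [0.999, 0.039, 0.0, 0.0]
ft_force: [0.4, 0.0, 0.9]
grip_width: 0.0599
grasp_force: 0.0
clock: 19.32
eef_pos: [0.4937, -0.2584, 0.0058]
tool_rot: [0.999, 0.039, 0.001, 0.0]
ft_force: [-1.4, -0.2, 6.4]
grip_width: 0.0265
grasp_force: 60.9
```

```bash
python3 -m creep '[[[0,0,-10],[0,0,0]],[[0,0,-20],[0,0,0]],[[0,0,-25],[0,0,0]],[[0,0,-25],[0,0,0]],[[0,0,-25],[0,0,0]],[[0,0,-25],[0,0,0]],[[0,0,0],[0,0,0.028]],[[0,0,0],[0,0,0]]]'
python3 - <<'E'
from h import *
go([.521,.077,.0115],.05)
o=bot.get_obs();print(o['ft_force'],o['grip_width'])
E
```

```text
clock: 20.32
eef_pos: [0.4924, -0.2576, 0.1339]
tool_rot: [1.0, 0.025, -0.001, -0.0]
ft_force: [0.0, 0.2, -0.7]
grip_width: 0.0266
grasp_force: 60.1
at [ 0.4924 -0.2576  0.1339] phi 0.049 turn [-0.001  0.001 -0.001] shift now [  45.3 -332.7  122.6] shift after turn [  45.3 -332.7  122.4]
[ 0.00496709  0.15513885 -0.70883416] 0.02663942594885846
```

```bash
python3 -m creep '[[[4,-15,0],[0,0,0]],[[4,-32,0],[0,0,0]],[[4,-32,0],[0,0,0]],[[4,-32,0],[0,0,0]],[[4,-32,0],[0,0,0]],[[5,-32,0],[0,0,0]],[[5,-32,0],[0,0,0]],[[5,-32,0],[0,0,0]],[[5,-32,0],[0,0,0]],[[5,-32,0],[0,0,0]],[[0,-29,0],[0,0,0]],[[0,0,0],[0,0,0]]]'
python3 - <<'E'
from h import *
go([.521,.077,.0115],.05)
p=cam('wrist'); cv2.imwrite('pics/w3.png',p['image'])
p=cam('scene'); cv2.imwrite('pics/s3.png',p['image'][180:380,250:500])
E
```

```text
clock: 21.82
eef_pos: [0.5226, 0.0514, 0.1348]
tool_rot: [0.999, 0.044, -0.001, -0.01]
ft_force: [0.8, -1.2, -1.4]
grip_width: 0.0266
grasp_force: 60.1
at [0.5226 0.0514 0.1348] phi 0.088 turn [-0.02   0.001  0.038] shift now [  0.8 -23.2 123.8] shift after turn [ -0.3 -25.6 123.3]
```

View pics/w3.png

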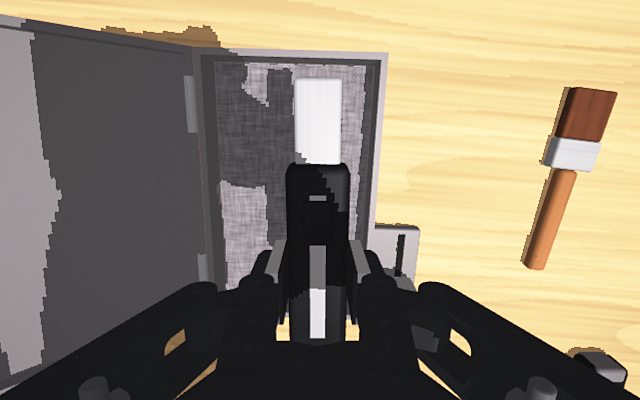

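The wrist view shows the cutter held level over the tray (cutter column 318, tray columns 210–385) with the lid open on the left. The arm was still settling when I measured, so I check again.

```bash
python3 -m creep '[[[0,0,0],[0,0,0]]]'; python3 -c "
from h import *
go([.521,.077,.0115],.05)"
```

```text
clock: 22.05
eef_pos: [0.5229, 0.0501, 0.1352]
tool_rot: [0.999, 0.043, -0.001, -0.01]
ft_force: [-0.3, -0.8, -0.7]
grip_width: 0.0263
grasp_force: 60.1
at [0.5229 0.0501 0.1352] phi 0.085 turn [-0.02   0.001  0.035] shift now [  0.5 -24.5 124.2] shift after turn [ -0.5 -27.  123.7]
```

```bash
python3 -m creep '[[[0,0,0],[-0.02,0,0.035]],[[0,-14,0],[0,0,0]],[[0,-13,0],[0,0,0]],[[0,0,0],[0,0,0]]]'; python3 -c "
from h import *
go([.521,.077,.0115],.05)"
```

```text
clock: 22.55
eef_pos: [0.5228, 0.0531, 0.1355]
tool_rot: [0.999, 0.045, -0.001, -0.01]
ft_force: [0.4, 0.9, -1.4]
grip_width: 0.0269
grasp_force: 60.1
at [0.5228 0.0531 0.1355] phi 0.09 turn [-0.021  0.001  0.04 ] shift now [  0.4 -21.4 124.5] shift after turn [ -0.6 -24.  124. ]
```

```bash
python3 -c "
from h import *
print(np.round(bot.get_obs()['joint_pos'],3))"
```

```text
[ 0.089  0.352 -0.099  1.12   0.021  3.141]
```

Joint 6 sits at its limit (3.141), so I turn the cutter a half turn. It may go in either way round.

```bash
python3 -m creep '[[[0,0,0],[0,0,-0.1]],[[0,0,0],[0,0,-0.18]],[[0,0,0],[0,0,-0.18]],[[0,0,0],[0,0,-0.18]],[[0,0,0],[0,0,-0.18]],[[0,0,0],[0,0,-0.18]],[[0,0,0],[0,0,-0.18]],[[0,0,0],[0,0,-0.18]],[[0,0,0],[0,0,-0.18]],[[0,0,0],[0,0,-0.18]],[[0,0,0],[0,0,-0.18]],[[0,0,0],[0,0,-0.18]]]'; python3 -m creep '[[[0,0,0],[0,0,-0.18]],[[0,0,0],[0,0,-0.18]],[[0,0,0],[0,0,-0.18]],[[0,0,0],[0,0,-0.18]],[[0,0,0],[0,0,-0.18]],[[0,0,0],[0,0,-0.1]],[[0,0,0],[0,0,0]]]'; python3 -c "
from h import *
go([.531,.077,.0115],.05+np.pi)
print(np.round(bot.get_obs()['joint_pos'],3))"
```

```text
clock: 24.05
eef_pos: [0.5228, 0.0528, 0.1355]
tool_rot: [0.464, 0.886, 0.008, -0.006]
ft_force: [-0.7, -0.6, -1.1]
grip_width: 0.0269
grasp_force: 60.1
clock: 24.92
eef_pos: [0.5228, 0.0527, 0.1355]
tool_rot: [-0.013, 1.0, 0.01, -0.001]
ft_force: [-0.4, 0.7, -1.4]
grip_width: 0.0266
grasp_force: 60.1
at [0.5228 0.0527 0.1355] phi -3.115 turn [ 0.02  -0.002 -0.023] shift now [ -9.1  21.5 124.4] shift after turn [ -9.4  23.8 124. ]
[ 0.089  0.352 -0.099  1.12   0.02   0.062]
```

```bash
python3 -m creep '[[[0,0,0],[0.02,-0.002,-0.023]],[[-5,12,0],[0,0,0]],[[-4.4,12,0],[0,0,0]],[[0,0,0],[0,0,0]],[[0,0,15],[0,0,0]],[[0,0,20],[0,0,0]],[[0,0,20],[0,0,0]],[[0,0,15],[0,0,0]],[[0,0,10],[0,0,0]],[[0,0,0],[0,0,0]]]'; python3 -c "
from h import *
go([.531,.077,.0115],.05+np.pi)"
```

```text
clock: 26.18
eef_pos: [0.5304, 0.0768, 0.0546]
tool_rot: [-0.025, 1.0, 0.0, -0.001]
ft_force: [0.4, 0.2, -1.7]
grip_width: 0.0264
grasp_force: 60.1
at [0.5304 0.0768 0.0546] phi -3.091 turn [ 0.    -0.001  0.001] shift now [-0.7  0.1 43.1] shift after turn [-0.7  0.1 43.1]
```

```bash
python3 -m creep '[[[0,0,12],[0,0,0]],[[0,0,12],[0,0,0]],[[0,0,8],[0,0,0]],[[0,0,5],[0,0,0]],[[0,0,3],[0,0,0]],[[0,0,2],[0,0,0]],[[0,0,1],[0,0,0]],[[0,0,0],[0,0,0]]]'
```

```text
clock: 27.18
eef_pos: [0.5311, 0.0771, 0.0126]
tool_rot: [-0.025, 1.0, 0.0, 0.0]
ft_force: [-0.0, 0.1, -1.0]
grip_width: 0.0266
grasp_force: 60.1
```

```bash
python3 -m creep '[[[0,0,1],[0,0,0]],[[0,0,0.7],[0,0,0]],[[0,0,0],[0,0,0]]]';python3 -m creep '[[[0,0,0.5],[0,0,0]],[[0,0,0],[0,0,0]]]'
```

```text
clock: 27.55
eef_pos: [0.5311, 0.077, 0.0109]
tool_rot: [-0.025, 1.0, 0.0, 0.0]
ft_force: [-0.6, 0.5, -2.1]
grip_width: 0.0259
grasp_force: 60.2
clock: 27.8
eef_pos: [0.5311, 0.0771, 0.0108]
tool_rot: [-0.025, 1.0, 0.0, 0.0]
ft_force: [-2.2, -0.4, 5.5]
grip_width: 0.0267
grasp_force: 60.8
```

```bash
python3 -m creep '[[[0,0,0],[0,0,0]],[[0,0,0],[0,0,0]],[[0,0,0],[0,0,0]],[[0,0,-10],[0,0,0]],[[0,0,-30],[0,0,0]],[[0,0,-30],[0,0,0]],[[0,0,-40],[0,0,0]],[[0,0,-40],[0,0,0]],[[0,0,-40],[0,0,0]],[[0,0,-25],[0,0,0]]]' 48; python3 -m creep '[[[0,0,0],[0,0,0.175]],[[0,0,0],[0,0,0.175]],[[0,0,0],[0,0,0.175]],[[0,0,0],[0,0,0.175]],[[0,0,0],[0,0,0.175]],[[0,0,0],[0,0,0.175]],[[0,0,0],[0,0,0.175]],[[0,0,0],[0,0,0.175]],[[0,0,0],[0,0,0.175]],[[0,0,0],[0,0,0]]]'
python3 - <<'E'
from h import *
np.set_printoptions(precision=4,suppress=True)
go([.552,.279,.24],1.621)
p=cam('wrist'); cv2.imwrite('pics/w4.png',p['image'])
C=cloud(p); print([ (d['score'],d['position'],ray(p,d['position'],.144)) for d in vision.place_of(p,'lid_tab')])
C=C.reshape(-1,3); P=C[(C[:,1]>.27)&(C[:,1]<.34)&(C[:,2]>.13)&(C[:,2]<.19)&(abs(C[:,0]-.55)<.08)]; print(len(P),P.min(0),P.max(0))
P=P[P[:,1]>.28]
if len(P): print(np.percentile(P[:,0],[2,50,98]))
E
```

```text
clock: 29.05
eef_pos: [0.5317, 0.0771, 0.2285]
tool_rot: [-0.025, 1.0, 0.0, 0.002]
ft_force: [-0.1, 0.2, 0.6]
grip_width: 0.048
grasp_force: 0.0
clock: 30.3
eef_pos: [0.531, 0.077, 0.2259]
tool_rot: [0.69, 0.724, 0.001, 0.0]
ft_force: [-0.3, 0.0, 0.6]
grip_width: 0.048
grasp_force: 0.0
at [0.531  0.077  0.2259] phi 1.619 turn [ 0.001 -0.    -0.002] shift now [200.8  30.9 -14. ] shift after turn [200.7  31.2 -14.1]
[]Traceback (most recent call last):
  File "<stdin>", line 6, in <module>
    return umr_minimum(a, axis, None, out, keepdims, initial, where)
ValueError: zero-size array to reduction operation minimum which has no identity
```

View pics/w4.png

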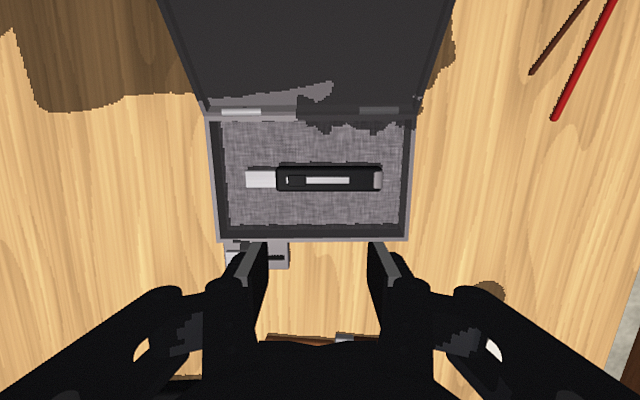

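The cutter lies flat in the tray at (314,178), clear of the walls. Next is the tab.

```bash
python3 -m creep '[[[20,6,0],[0,0,0]],[[30,9,-7],[0,0,0]],[[30,8,-7],[0,0,0]],[[20,8,0],[0,0,0]],[[0,0,0],[0,0,0]],[[0,0,0],[0,0,0]]]'
python3 - <<'E'
from h import *
np.set_printoptions(precision=4,suppress=True)
p=cam('wrist')
print([ (d['score'],d['position'],ray(p,d['position'],.144)) for d in vision.place_of(p,'lid_tab')])
C=cloud(p).reshape(-1,3)
for z0,z1 in ((.12,.13),(.13,.14),(.14,.15),(.15,.16),(.16,.17)):
    P=C[(C[:,1]>.2)&(C[:,1]<.36)&(C[:,2]>z0)&(C[:,2]<z1)&(abs(C[:,0]-.55)<.12)]
    if len(P): print(z0,len(P),P.min(0),P.max(0))
go([.552,.279,.128],1.621)
E
```

```text
clock: 31.15
eef_pos: [0.557, 0.1785, 0.239]
tool_rot: [0.69, 0.724, -0.0, -0.0]
ft_force: [-0.2, -0.7, 0.6]
grip_width: 0.0482
grasp_force: 0.0
[(0.85, [318.5, 65.1], array([0.5539, 0.2809, 0.144 ]))]
0.12 3535 [0.43   0.2416 0.12  ] [0.6256 0.2672 0.13  ]
0.13 1216 [0.4414 0.2457 0.13  ] [0.5873 0.2681 0.14  ]
0.14 622 [0.5415 0.2642 0.14  ] [0.5662 0.293  0.15  ]
0.15 863 [0.5417 0.2751 0.15  ] [0.5654 0.2928 0.1584]
at [0.557  0.1778 0.2393] phi 1.617 turn [-0.    -0.    -0.004] shift now [101.3  -0.3 111.3] shift after turn [101.3   0.1 111.3]
```

```bash
python3 -m creep '[[[26,1.5,0],[0,0,0]],[[26,0,0],[0,0,0]],[[25,0,0],[0,0,0]],[[25,0,0],[0,0,0]],[[0,0,0],[0,0,0]],[[0,0,20],[0,0,0]],[[0,0,25],[0,0,0]],[[0,0,25],[0,0,0]],[[0,0,20],[0,0,0]],[[0,0,15],[0,0,0]],[[0,0,6],[0,0,0]],[[0,0,0],[0,0,0]]]'
python3 -c "
from h import *
go([.5537,.279,.128],1.621);print(bot.get_obs()['joint_pos'])"
```

```text
clock: 32.75
eef_pos: [0.5541, 0.2801, 0.1284]
tool_rot: [0.691, 0.723, 0.0, -0.0]
ft_force: [-0.9, 0.4, 0.7]
grip_width: 0.0484
grasp_force: 0.0
at [0.5541 0.2801 0.1284] phi 1.617 turn [ 0.    -0.    -0.004] shift now [-1.1 -0.5  0.4] shift after turn [-1.1 -0.5  0.4]
[4.67907606e-01 5.36211035e-01 1.73371530e-01 1.20764129e+00
 1.52545113e-04 1.99240666e+00]
```

```bash
python3 -m creep '[[[0,0,0],[0,0,0]],[[0,0,0],[0,0,0]],[[0,0,0],[0,0,0]],[[0,0,0],[0,0,0]],[[0,0,0],[0,0,0]]]' 10
python3 -m creep '[[[-11.7,0,-12.5],[0,0,0]],[[-12.8,0,-11.3],[0,0,0]],[[-13.8,0,-9.9],[0,0,0]],[[-14.7,0,-8.5],[0,0,0]],[[-15.5,0,-7],[0,0,0]],[[-16.1,0,-5.4],[0,0,0]],[[-16.6,0,-3.8],[0,0,0]],[[-16.9,0,-2.1],[0,0,0]],[[-17,0,-0.4],[0,0,0]],[[-17,0,1.3],[0,0,0]],[[-16.7,0,3],[0,0,0]],[[-16.4,0,4.6],[0,0,0]]]'
```

```text
clock: 33.38
eef_pos: [0.5527, 0.2805, 0.1297]
tool_rot: [0.69, 0.724, -0.0, -0.001]
ft_force: [-5.9, -0.1, 4.8]
grip_width: 0.0226
grasp_force: 59.2
clock: 34.88
eef_pos: [0.5633, 0.0939, 0.1811]
tool_rot: [0.691, 0.723, 0.001, 0.001]
ft_force: [-2.4, 2.3, 1.2]
grip_width: 0.0229
grasp_force: 58.6
```

```bash
python3 -m creep '[[[-15.8,0,6.3],[0,0,0]],[[-15.1,0,7.8],[0,0,0]],[[-14.3,0,9.3],[0,0,0]],[[-13.3,0,10.7],[0,0,0]],[[-12.1,0,11.9],[0,0,0]],[[-10.9,0,13.1],[0,0,0]],[[-9.5,0,14.1],[0,0,0]],[[-8.1,0,15],[0,0,0]],[[-6.5,0,15.7],[0,0,0]],[[0,0,0],[0,0,0]]]'
```

```text
clock: 36.12
eef_pos: [0.5693, -0.0112, 0.0752]
tool_rot: [0.691, 0.723, 0.001, 0.001]
ft_force: [4.4, -0.4, 1.4]
grip_width: 0.0225
grasp_force: 89.8
```

```bash
python3 -m creep '[[[-4.9,0,16.3],[0,0,0]],[[-3.3,0,16.7],[0,0,0]],[[-1.6,0,12],[0,0,0]],[[0,0,0],[0,0,0]]]'
```

```text
clock: 36.62
eef_pos: [0.5698, -0.0202, 0.0303]
tool_rot: [0.69, 0.724, 0.001, 0.001]
ft_force: [5.5, -1.4, 2.4]
grip_width: 0.0232
grasp_force: 91.5
```

```bash
python3 -m creep '[[[-0.5,0,3],[0,0,0]],[[-0.5,0,2],[0,0,0]],[[0,0,1.5],[0,0,0]],[[0,0,0],[0,0,0]]]'
```

```text
clock: 37.12
eef_pos: [0.5698, -0.0206, 0.0246]
tool_rot: [0.69, 0.724, 0.001, 0.001]
ft_force: [5.0, -0.7, 3.3]
grip_width: 0.0229
grasp_force: 91.3
```

```bash
python3 -m creep '[[[0,0,1.5],[0,0,0]],[[0,0,0],[0,0,0]]]'; python3 -m creep '[[[0,0,0],[0,0,0]],[[0,0,0],[0,0,0]],[[0,0,0],[0,0,0]],[[0,0,-20],[0,0,0]],[[0,0,-25],[0,0,0]],[[0,0,-25],[0,0,0]],[[0,-30,0],[0,0,0]],[[0,-30,0],[0,0,0]],[[0,-30,0],[0,0,0]],[[0,-30,0],[0,0,0]],[[0,0,0],[0,0,0]],[[0,0,0],[0,0,0]]]' 50
python3 - <<'E'
from h import *
np.set_printoptions(precision=4,suppress=True)
go([.4456,-.0275,.0365],1.621)
for n in('top','scene'):
    p=cam(n)
    C=cloud(p).reshape(-1,3)
    P=C[(C[:,0]>.54)&(C[:,0]<.61)&(C[:,1]>.03)&(C[:,1]<.12)]; print(np.percentile(P[:,2],[5,50,95]))
    P=C[(C[:,0]>.44)&(C[:,0]<.61)&(C[:,1]>.01)&(C[:,1]<.03)]; print(np.percentile(P[:,2],[5,50,95]))
    P=C[(C[:,0]>.5)&(C[:,0]<.61)&(C[:,1]>-.04)&(C[:,1]<-.013)&(C[:,2]>.03)&(C[:,2]<.06)]; print('tab',np.median(P,0))
    cv2.imwrite(f'pics/{n}5.png',p['image'])
E
```

```text
clock: 37.38
eef_pos: [0.5699, -0.0206, 0.0231]
tool_rot: [0.69, 0.723, 0.002, 0.001]
ft_force: [6.4, -0.2, 2.1]
grip_width: 0.0226
grasp_force: 91.2
clock: 38.88
eef_pos: [0.4489, -0.0266, 0.0936]
tool_rot: [0.69, 0.723, 0.001, 0.0]
ft_force: [0.1, 0.8, 0.4]
grip_width: 0.05
grasp_force: 0.0
at [ 0.4489 -0.0266  0.0936] phi 1.617 turn [ 0.001 -0.    -0.004] shift now [-0.7 -3.5 57.1] shift after turn [-0.7 -3.4 57.1]
[0.0449 0.0484 0.052 ]
[0.0447 0.0504 0.5549]
tab [ 0.5703 -0.0254  0.0473]
[0.0477 0.05   0.0524]
[0.0491 0.4778 0.5432]
tab [ 0.5718 -0.024   0.049 ]
```

```bash
python3 -m creep '[[[0,-3,12],[0,0,0]],[[0,0,15],[0,0,0]],[[0,0,15],[0,0,0]],[[0,0,15],[0,0,0]],[[0,0,0],[0,0,0]]]'; python3 -m creep '[[[0,0,0],[0,0,0]],[[0,0,0],[0,0,0]],[[0,0,0],[0,0,0]],[[0,0,0],[0,0,0]],[[0,0,0],[0,0,0]]]' 5; python3 -m creep '[[[0,4,0],[0,0,0]],[[0,4,0],[0,0,0]],[[0,4,0],[0,0,0]],[[0,4,0],[0,0,0]],[[0,4,0],[0,0,0]],[[0,4,0],[0,0,0]],[[0,4,0],[0,0,0]],[[0,4,0],[0,0,0]],[[0,0,0],[0,0,0]]]'
```

```text
clock: 39.6
eef_pos: [0.4437, -0.0265, 0.0346]
tool_rot: [0.69, 0.723, -0.001, -0.002]
ft_force: [-0.6, 0.2, 0.7]
grip_width: 0.0502
grasp_force: 0.0
clock: 40.22
eef_pos: [0.4459, -0.0267, 0.0369]
tool_rot: [0.69, 0.723, 0.001, 0.001]
ft_force: [-0.6, -0.6, 5.0]
grip_width: 0.017
grasp_force: 59.3
clock: 41.35
eef_pos: [0.478, -0.0249, 0.0369]
tool_rot: [0.69, 0.723, 0.001, 0.0]
ft_force: [-0.5, 0.9, 5.6]
grip_width: 0.0172
grasp_force: 59.6
```

```bash
python3 -m creep '[[[0,1,0],[0,0,0]],[[0,1,0],[0,0,0]],[[0,0,0],[0,0,0]]]'
```

```text
clock: 41.72
eef_pos: [0.4794, -0.0248, 0.0369]
tool_rot: [0.69, 0.723, 0.001, -0.0]
ft_force: [-1.9, 1.0, 5.6]
grip_width: 0.0169
grasp_force: 59.7
```

Still sliding freely, so the home stop comes next.

```bash
python3 -m creep '[[[0,1,0],[0,0,0]],[[0,1,0],[0,0,0]],[[0,0,0],[0,0,0]]]';python3 -m creep '[[[0,1,0],[0,0,0]],[[0,0.5,0],[0,0,0]],[[0,0,0],[0,0,0]]]'
```

```text
clock: 42.1
eef_pos: [0.4801, -0.0247, 0.0369]
tool_rot: [0.69, 0.723, -0.0, -0.001]
ft_force: [-3.9, 0.7, 10.3]
grip_width: 0.017
grasp_force: 60.2
clock: 42.48
eef_pos: [0.4802, -0.0247, 0.0368]
tool_rot: [0.69, 0.723, -0.001, -0.002]
ft_force: [-7.2, 0.1, 12.7]
grip_width: 0.0169
grasp_force: 60.7
```

```bash
python3 -m creep '[[[0,0,0],[0,0,0]],[[0,0,0],[0,0,0]],[[0,0,0],[0,0,0]],[[0,0,0],[0,0,0]],[[0,0,-20],[0,0,0]],[[0,0,-30],[0,0,0]],[[0,0,-40],[0,0,0]],[[0,0,-50],[0,0,0]],[[-30,0,-20],[0,0,0]],[[-30,0,0],[0,0,0]],[[-30,0,0],[0,0,0]],[[0,0,0],[0,0,0]]]' 50
python3 - <<'E'
from h import *
np.set_printoptions(precision=4,suppress=True)
for n in('top','wrist'):
    p=cam(n)
    C=cloud(p).reshape(-1,3)
    m=np.all((C[:,:2]>[.4,-.08])&(C[:,:2]<[.54,-.01]),1)&(C[:,2]>.056)&(C[:,2]<.07);P=C[m]
    if len(P)>5:print(n,cv2.minAreaRect((P[:,:2]*1000).astype(np.float32)))
    P=C[(C[:,0]>.54)&(C[:,0]<.61)&(C[:,1]>.03)&(C[:,1]<.12)]; print(np.median(P[:,2]))
    cv2.imwrite(f'pics/{n}6.png',p['image'])
E
```

```text
clock: 43.98
eef_pos: [0.4869, -0.1165, 0.1962]
tool_rot: [0.692, 0.722, 0.0, 0.0]
ft_force: [-0.3, 0.3, -0.1]
grip_width: 0.0501
grasp_force: 0.0
0.04851179067717781
wrist ((481.30596923828125, -23.580944061279297), (17.89366912841797, 27.310359954833984), 2.405876398086548)
0.048423674940327954
```

View pics/wrist6.png

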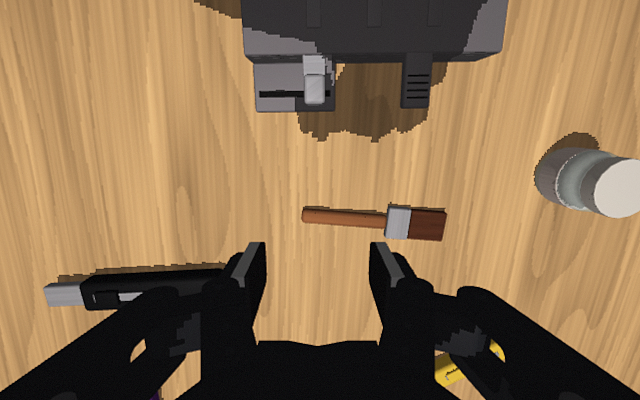

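The lid is shut (top at 48.4 mm), the catch at (314,88) is home over the ear, and the brush and jar are in place.

```bash
python3 -c "
from workcell import workorder
print(workorder.job_done())"
```

```text
the job is handed in; nothing more can be done
None
```

The small black cutter is lying flat in the case, the lid is closed, the catch is slid fully home, and the job was handed in at about 44 s with the brush, rule and jar untouched.

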